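# Switch on the display turntable with its key

### The job

Switch on the turntable with its yellow key: push the sliding dust shutter on the grey control box fully open, push the yellow key fully home into the uncovered brass switch, and only then turn it clockwise (seen from above) all the way to its stop. Leave the key upright in the switch with the shutter open, leave the blue key in the rack, and do not disturb the pots.

Things in the scene. Friction and masses are not known exactly. Their poses are not given: they have to be found in the camera images.
- control_box: Grey control box fixed to the bench, 140 x 200 x 75 mm (its x, y, z). Origin: centre of its underside; z up. The switch axis is at x 0, y -45 mm in its frame. A sliding shutter covers the switch and runs in the box's +y direction between two low steel rails (x = +-32 mm, tops 84 mm above the bench). The top of the shutter plate is 83 mm above the bench.
- keyway (a point): Centre of the top face of the brass switch cylinder (48 mm across, face 78 mm above the bench, hidden under the shutter until that is opened). It turns with the cylinder: x along the long side of the key slot, z up. Slot 18.4 x 9.4 mm (x, y), over 30 mm deep, the same after half a turn. Red mark at the +x side.
- switch (a joint): Turn of the brass cylinder in rad, growing clockwise seen from above; off at 0 (it may start anywhere up to 0.3), on at its stop at 1.4; it stays where it is left (friction 0.05 N m). At 0 the slot lies along the control box's x axis. The key has about 0.15 rad of play in the slot either way, so it must be turned that much further than the cylinder.
- shutter (a joint): Travel of the shutter in m: 0 shut, 0.055 fully open at its stop, growing along the control box's +y (may start up to 0.008 open). It slides at 1.5 N and stays where left. It is an aluminium plate 56 x 58 mm, 3 mm thick.
- shutter_tab (a point): Centre of the top edge of the orange tab that stands up on the shutter plate, 101 mm above the bench; the tab is 40 mm long (across the slide), 7 mm thick (along the slide) and 18 mm high. With the shutter shut it lies 21 mm beyond the switch axis in the opening direction (box +y), fully open 76 mm. Axes as the control box. It can be pushed by shut fingers from the switch side.
- key_rack: Pale wooden block fixed to the bench, 70 x 170 x 34 mm (x, y, z), with two slots 84 mm apart along its y, each holding a key upright. Origin: centre of its underside.
- yellow_key: The turntable's key, upright in one of the rack's slots (either). Origin: centre of the blade tip; z up. Steel blade 16 x 7 mm (x, y), 28 mm long, its lowest 6 mm tapered to 11 x 3; collar 32 x 18 mm from 28 to 32 mm, which rests on the switch face when fully home (tip 28 mm below it); yellow bow 42 x 10 mm from 32 to 70 mm: grip it across its 10 mm. 60 g. Fits either way round.
- blue_key: Another machine's key, same shape with a blue bow, in the rack's other slot. To be left there. Origin as the yellow key's.
- speckled_pot: White and black waisted ceramic pot, 110 mm across, 110 mm high, loose on the bench. Origin: centre of its underside. Bystander.
- black_pot: Small black waisted ceramic pot, 90 mm across, 75 mm high, loose on the bench. Origin: centre of its underside. Bystander.
Things that resemble listed ones, but are neither listed nor needed, are in the scene too. Leave any pink or turquoise look-alike of the control_box alone.

How it is judged:
By the outcome, as a careful person would: the job done as asked, in the order asked, and still so for the second after the job is handed in, with the robot touching nothing.
It also fails if it takes over 62 s, if anything falls off the work surface, if the arm or the gripper's body presses on something with over 40 N, if the wrist force passes 120 N, or if a joint passes its speed limit or range.

### The arm

A 6-joint arm with a two-finger parallel gripper is mounted at the origin on the work surface. World frame = base frame: x ahead of the robot, y to its left, z up, the work surface at z = 0. Lengths are in m, angles in rad, forces in N, time in s.
With the tool pointing down it reaches from about 0.25 to 0.85 m from the base axis. Payload 12.5 kg.
Tool frame: the origin (TCP) lies between the finger pads; the fingertips stand ahead of it and the grasp point (between the pads) lies 5 mm behind it (nose_length is the z of the fingertips in the tool frame, in m); z points along the fingers, x is the direction in which the jaws open and shut, and the axes are right-handed (so a half turn about z gives the same grasp; the last joint's range is limited). The gripper opens to 93 mm and grips with 3 to 60 N. Pads are 15 mm wide; open, the fingers measure 128 mm over their backs; the gripper's body (75 mm by 188 mm) begins 65 mm behind the grasp point.
Start: joints at [1.213, 0.351, 1.652, -0, 1.139, -0.085], TCP at [0.148, 0.53, 0.233] pointing down, gripper open.
Joint ranges: [-2.75, 2.75], [-0.79, 2.1], [0.01, 2.65], [-1.57, 4.71], [0.07, 3.14], [-2.87, 2.87]. Speed limits (rad/s): [2.22, 2.22, 2.79, 3.14, 3.14, 3.14].

### API

Orientations are given as a unit quaternion [w, x, y, z].
In Python, from bench import sense, grab_frame, sign_off, nose_length gives the robot as it stands. The module is installed in compiled form; this text tells all that it offers.
- The arm moves only by the tool play_rows, never from a script. Its argument "series" is a list that holds one entry, the list of rows, each a list of 7 numbers: the turn, a rotation vector about the tool's x, y, z in rad, then the shift along the tool's x, y, z in mm, then the finger opening in mm, from 0 to 93. In form: [[[rx, ry, rz, tx, ty, tz, hand], ...]]. A call has 1 to 8 rows; each row is the pose to reach, as a shift and turn from the pose commanded when the call began, along the tool's axes at that moment; what a row does not reach only later rows make up. A row lasts 1/8 s, in which the tool goes at most 62.5 mm and 10.7 degrees, less where a joint would pass 70% of its speed; a pose out of reach is approached as far as the arm can. A call with a gripper value outside its range is refused whole. The fingers move at their own pace and stop on an object; "force" is the grip in N (left out, the last holds). Time passes only in rows, so rows that repeat a pose let the fingers close. It gives the time, the measured TCP pose, the force and the opening at its end, in the units of the state.
- sense(): the state, without advancing time (a new reading comes with each control period).
- grab_frame(name): name is "scene" or "side" or "wrist"; returns a dict with "img" (480x640x3 uint8, red, green, blue), "fovy" (degrees; the focal length in pixels is half the picture's height over the tangent of half this angle, whatever the lens; pixels are square), "cx", "cy" (the principal point, pixels), "R" (3x3) and "t" (3): a world point X has camera coordinates R X + t; the wrist camera has in their place "hand_eye" (4x4, takes a point from camera to tool coordinates, whose origin is the TCP and whose axes are the tool frame's). Camera axes: x right, y down, z forward; pixel columns grow to the right and rows downward; lengths in m; the calibration is good to about 2 mm. A picture is of the moment at which its call begins: read the wrist's pose just before it. There is no depth.
- sign_off(): hands the job in, once; it reports no verdict.
The state is a dict: "t": time; "joint_pos": joint angles; "joint_vel": joint speeds; "joint_efforts": joint torques, N m; "eef_pos": TCP position; "ee_rot": TCP orientation; "contact_force": force on the tool from outside, world axes, zero at the start; "wrist_torque": the same for the moment, N m; "opening": opening from 0.0 (shut) to 1.0 (fully open).
Only numpy, scipy, OpenCV 4.12 (cv2) and the standard library are available. Lean on these libraries where they do the work, as an engineer would, in place of code of your own. Each camera call takes 0.05 s, during which the arm holds its last target. There are 200 camera calls.

## Working session

There is one attempt and no reset: what is moved stays moved. The work goes in short steps, Python scripts to look and compute and a tool call to move; the robot and the scene stay as the last step left them, time stands still between calls to the robot, and variables do not carry over. Pictures are saved under pics/ and viewed, about 8 in all and at most 12, crops included, and the job is handed in when it is done.

Besides the shell and the picture viewer there is one more tool, called after "Request:" as name(argument=value, ...) on one line, values as JSON. play_rows: Moves the arm, as the interface text tells. Its arguments: {"type":"object","properties":{"series":{"type":"array","items":{"type":"array","items":{"type":"array","items":{"type":"number"}}}},"force":{"type":"number"}},"required":["series"]}

```bash
mkdir -p pics; python3 - <<'E'
from bench import *
import cv2,numpy as np
print(nose_length, sense())
for n in("scene","side"):
    f=grab_frame(n); cv2.imwrite(f"pics/{n}0.png",f["img"][:,:,::-1])
    print(n,f["fovy"],f["cx"],f["cy"],f["R"],f["t"],[k for k in f])
f=grab_frame("wrist");print(f["hand_eye"],f["fovy"]);cv2.imwrite("pics/wrist0.png",f["img"][:,:,::-1])
E
```

```text
0.014 {'t': 0.0, 'joint_pos': array([ 1.21341121e+00,  3.51240987e-01,  1.65242080e+00, -1.88663094e-05,
        1.13910560e+00, -8.46239267e-02]), 'joint_vel': array([-0.00186138, -0.00074123, -0.00076892, -0.00173764,  0.000885  ,
        0.00016647]), 'joint_efforts': array([-2.56020256e-03, -4.97334909e+01, -2.85250300e+01,  6.97469898e-02,
        2.59827403e-02, -1.31251954e-04]), 'eef_pos': array([0.14804208, 0.52935921, 0.23210007]), 'ee_rot': array([ 3.21421171e-04,  7.96675442e-01,  6.04407061e-01, -4.91691449e-04]), 'contact_force': array([ 0.13146322,  0.92365605, -0.54469187]), 'wrist_torque': array([ 0.03567992,  0.01385867, -0.04783045]), 'opening': 0.996810240222136}
scene 55.511062811000244 329.03719133275223 231.34776913639953 [[-0.59865505  0.80082629  0.01701115]
 [ 0.45164341  0.35501167 -0.81852608]
 [-0.66153636 -0.4823318  -0.57421745]] [ 0.38058264 -0.13625568  1.55958452] ['img', 'fovy', 'cx', 'cy', 'R', 't']
side 52.62550581811748 316.90520718515177 241.40219189059144 [[ 0.96275282 -0.27034402  0.00459643]
 [-0.17207719 -0.62573915 -0.76081532]
 [ 0.20855804  0.73168615 -0.64895217]] [-0.51746939  0.11917926  1.04615542] ['img', 'fovy', 'cx', 'cy', 'R', 't']
[[ 9.99999763e-01  3.97588099e-04 -5.62332360e-04  4.04555935e-04]
 [-2.31056459e-04  9.62887069e-01  2.69904501e-01 -7.42441842e-02]
 [ 6.48773375e-04 -2.69904307e-01  9.62886932e-01 -1.52002014e-01]
 [ 0.00000000e+00  0.00000000e+00  0.00000000e+00  1.00000000e+00]] 63.93029498962154
```

View pics/scene0.png

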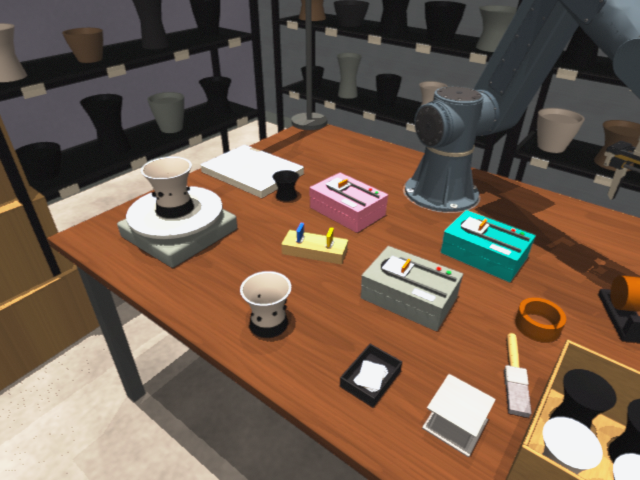

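View pics/side0.png

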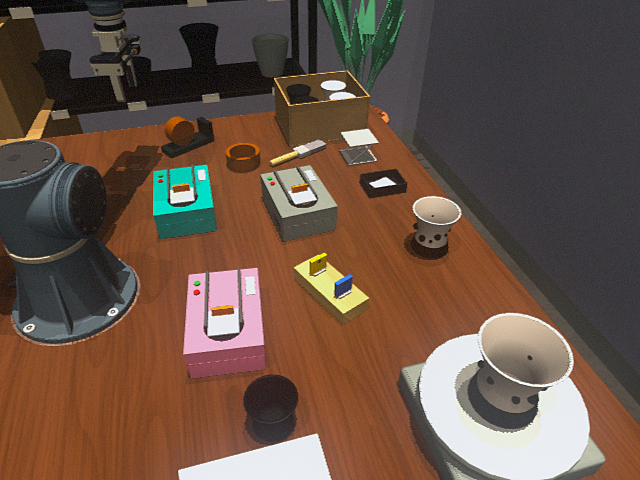

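The scene shows three boxes: grey at (411,287), pink at (348,200) and turquoise at (488,243). The grey one fits the description. The rack holds the yellow key at (330,238) and the blue key at (301,233). In the side view these are at grey (298,200), yellow (318,263) and blue (343,286).

```bash
cat > h.py <<'E'
from bench import *
import cv2,numpy as np
from scipy.spatial.transform import Rotation as Ro
def snap(n):
    s=sense(); f=grab_frame(n)
    F=240/np.tan(np.radians(f["fovy"])/2)
    f["K"]=np.array([[F,0,f["cx"]],[0,F,f["cy"]],[0,0,1]])
    if n=="wrist":
        T=np.eye(4);q=s["ee_rot"];T[:3,:3]=Ro.from_quat([q[1],q[2],q[3],q[0]]).as_matrix();T[:3,3]=s["eef_pos"]
        C=np.linalg.inv(T@f["hand_eye"]);f["R"],f["t"]=C[:3,:3],C[:3,3]
    f["hsv"]=cv2.cvtColor(f["img"],cv2.COLOR_RGB2HSV); f["s"]=s
    return f
def ray(f,uv):
    return -f["R"].T@f["t"], f["R"].T@np.linalg.inv(f["K"])@np.array([uv[0],uv[1],1.])
def plane(f,uv,z):
    o,d=ray(f,uv); return o+d*(z-o[2])/d[2]
def tri(f,a,g,b):
    P=lambda h:h["K"]@np.c_[h["R"],h["t"]]
    X=cv2.triangulatePoints(P(f),P(g),np.array(a,float).reshape(2,1),np.array(b,float).reshape(2,1))[:,0];return X[:3]/X[3]
def proj(f,X):
    p=f["K"]@(f["R"]@np.array(X)+f["t"]);return p[:2]/p[2]
def mask(f,lo,hi,box=None):
    m=cv2.inRange(f["hsv"],np.array(lo),np.array(hi))
    if box:
        k=np.zeros_like(m);x0,y0,x1,y1=box;k[y0:y1,x0:x1]=255;m&=k
    return m
def blob(m):
    n,l,st,c=cv2.connectedComponentsWithStats(m);i=1+np.argmax(st[1:,4]);return c[i],st[i],(l==i).astype(np.uint8)
E
python3 - <<'E'
from h import *
a=snap("scene");b=snap("side")
def both(nm,lo,hi,ba,bb):
    ca,sa,_=blob(mask(a,lo,hi,ba));cb,sb,_=blob(mask(b,lo,hi,bb))
    X=tri(a,ca,b,cb);print(nm,ca,sa[4],cb,sb[4],X,proj(a,X)-ca)
    return X
both("tab",(8,150,120),(20,255,255),(380,250,430,285),(285,175,315,200))
both("yel",(22,200,120),(32,255,255),(315,220,350,255),(300,245,335,285))
both("blue",(105,150,60),(125,255,255),(285,215,315,250),(330,270,360,300))
for n,f,bx in(("scene",a,(270,190,480,340)),("side",b,(240,140,400,340))):
    x0,y0,x1,y1=bx;s=min(800/(x1-x0),600/(y1-y0));
    cv2.imwrite(f"pics/{n}crop.png",cv2.resize(f["img"][y0:y1,x0:x1,::-1],None,fx=s,fy=s,interpolation=cv2.INTER_CUBIC)); print(n,s)
E
```

```text
tab [420.20863309 252.83453237] 139 [299.24050633 188.        ] 79 [0.51721365 0.15327487 0.10584234] [-8.82531194  5.94273987]
yel [329.1038961  235.24675325] 77 [317.75706215 262.46327684] 177 [ 0.51131363 -0.09547002  0.06073092] [-0.41439526  0.19827614]
blue [299.75925926 231.72222222] 54 [342.91304348 279.55072464] 69 [ 0.54790593 -0.16450046  0.06400445] [ 0.55752811 -0.22232843]
scene 3.8095238095238093
side 3.0
```

View pics/scenecrop.png

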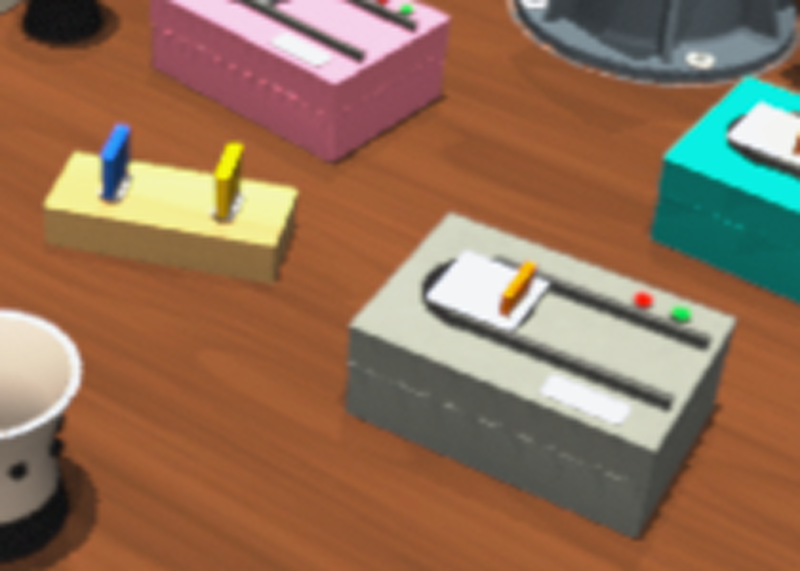

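The crop confirms the grey box at (540,370), with its shutter shut on the left, the tab at crop (517,288) and the lights at the +y end. The yellow key is at crop (229,180) in the right-hand slot of the rack and the blue key is at (116,160).

```bash
python3 - <<'E'
from h import *
a=snap("scene");b=snap("side")
p=lambda x,y:(x/3.8095+270,y/3.8095+190)
C=[plane(a,p(*c),.075)[:2] for c in((350,323),(450,213),(735,320),(658,445))]
C=np.array(C);print(C,C.mean(0))
for i in range(4):
    d=C[(i+1)%4]-C[i];print(np.linalg.norm(d),np.degrees(np.arctan2(d[1],d[0])))
ca=p(517,288);cb,_,_=blob(mask(b,(8,150,120),(20,255,255),(285,175,315,200)))
print("tab",tri(a,ca,b,cb),plane(a,p(527,266),.101))
R=np.array([plane(a,p(*c),.034)[:2] for c in((45,205),(75,153),(297,188),(278,244))]);print(R,R.mean(0))
d=R[2]-R[1]+R[3]-R[0];print("rack yaw of y",np.degrees(np.arctan2(d[1],d[0])))
E
```

```text
[[0.60705173 0.07400642]
 [0.46996022 0.06450733]
 [0.45614865 0.26301688]
 [0.58806938 0.2727923 ]] [0.5303075  0.16858073]
0.13742022184390768 -176.0363043063634
0.19898945110093239 93.98001594725832
0.13228241880490763 4.237910175562577
0.19969014924797443 -84.54528236090862
tab [0.53182705 0.14707306 0.09053699] [0.51948677 0.14698593 0.101     ]
[[ 0.59141585 -0.19452687]
 [ 0.52894944 -0.22021646]
 [ 0.46299581 -0.06430753]
 [ 0.52564042 -0.03683711]] [ 0.52725038 -0.12897199]
rack yaw of y 112.7851414410312
```

```bash
cat >> h.py <<'E'
def go(x,y,z,yawdeg):
    "row (rx,ry,rz,tx,ty,tz) from the measured pose to TCP x,y,z with tool x at yawdeg, tool down"
    s=sense();q=s["ee_rot"];R=Ro.from_quat([q[1],q[2],q[3],q[0]])
    c,w=np.cos(np.radians(yawdeg)),np.sin(np.radians(yawdeg))
    G=Ro.from_matrix(np.array([[c,w,0],[w,-c,0],[0,0,-1]]))
    print(np.round((R.inv()*G).as_rotvec(),3),np.round(R.inv().apply(np.array([x,y,z])-s["eef_pos"])*1000,1),"t",s["t"],"F",np.round(s["contact_force"],1))
E
python3 - <<'E'
from h import *
go(.534,.125,.235,94.6)
E
```

```text
[-0.     0.    -0.353] [-285.7  480.6   -2.4] t 0.35 F [-0.4  0.2 -0. ]
```

Request:
play_rows(series=[[[0,0,-0.1,-70,120,0,93],[0,0,-0.2,-140,240,0,93],[0,0,-0.3,-210,360,0,0],[0,0,-0.353,-285,480,-2,0],[0,0,-0.353,-285,480,-2,0],[0,0,-0.353,-285,480,-2,0],[0,0,-0.353,-285,480,-2,0],[0,0,-0.353,-285,480,-2,0]]])

```text
t: 1.35
eef_pos: [0.4948, 0.1664, 0.2345]
ee_rot: [0.0, 0.678, 0.735, 0.0]
contact_force: [1.1, 0.7, -0.1]
opening: 0.406
```

Request:
play_rows(series=[[[0,0,0,-40,40,0,0],[0,0,0,-40,40,0,0],[0,0,0,-40,40,0,0],[0,0,0,-40,40,0,0]]])

```text
t: 1.85
eef_pos: [0.5359, 0.1324, 0.2344]
ee_rot: [-0.0, 0.678, 0.735, -0.0]
contact_force: [-0.4, -0.5, 0.2]
opening: 0.011
```

```bash
python3 - <<'E'
from h import *
f=snap("wrist");print(f["s"]["eef_pos"],f["s"]["opening"],f["s"]["t"])
cv2.imwrite("pics/w1.png",f["img"][:,:,::-1])
c,st,m=blob(mask(f,(8,150,120),(20,255,255)));print(c,st,cv2.minAreaRect(cv2.findNonZero(m)))
for X in((.534,.124,.083),(.532,.145,.101)):print(proj(f,X))
E
```

```text
[0.53589603 0.13235705 0.23439729] 0.011221375781238666 1.85
[134.40516775 171.00727814] [    0     0   285   354 73920] ((141.99996948242188, 176.49996948242188), (283.99993896484375, 352.99993896484375), -0.0)
[310.70060907 222.53043123]
[337.67556777 227.58648297]
```

View pics/w1.png

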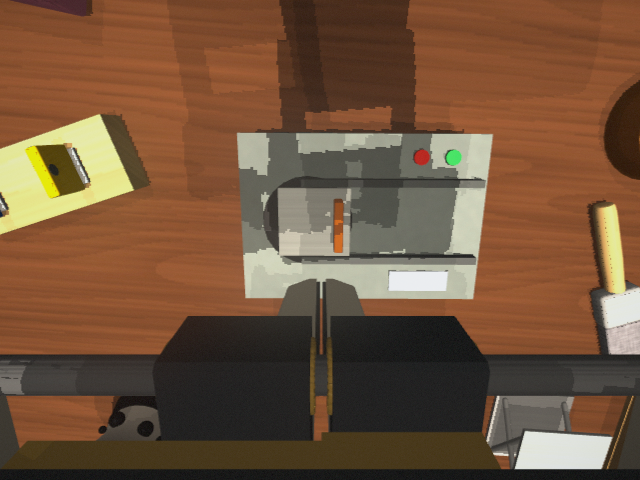

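The wrist view shows the tab at (338,225) and the shutter plate centred at (314,222). Both agree with the predicted positions. I'll lower the shut fingers on the switch side of the tab.

Request:
play_rows(series=[[[0,0,0,-18,-2,40,0],[0,0,0,-18,-2,80,0],[0,0,0,-18,-2,110,0],[0,0,0,-18,-2,126,0],[0,0,0,-18,-2,131,0],[0,0,0,-18,-2,131,0]]])

```text
t: 2.65
eef_pos: [0.5364, 0.1137, 0.104]
ee_rot: [0.0, 0.678, 0.735, 0.0]
contact_force: [-0.4, 0.3, -0.5]
opening: -0.002
```

```bash
python3 - <<'E'
from h import *
go(.534-.0802*.055,.124+.9968*.055,.102,94.6)
E
```

```text
[ 0.001 -0.     0.   ] [65.5 -1.6  2. ] t 2.65 F [-0.4  0.3 -0.5]
```

Request:
play_rows(series=[[[0,0,0,10,-1,1,0],[0,0,0,20,-1,1,0],[0,0,0,30,-1,1,0],[0,0,0,40,-1,1,0],[0,0,0,50,-1,1,0],[0,0,0,60,-1,1,0],[0,0,0,64,-1,1,0],[0,0,0,64,-1,1,0]]])

```text
t: 3.65
eef_pos: [0.5297, 0.1774, 0.1022]
ee_rot: [-0.0, 0.678, 0.735, -0.0]
contact_force: [0.7, -0.1, -0.3]
opening: 0.006
```

```bash
python3 - <<'E'
from h import *
go(.534-.0802*.055,.124+.9968*.055,.102,94.6);print(sense()["eef_pos"])
a=snap("scene");x0,y0,x1,y1=350,235,470,325
cv2.imwrite("pics/s2.png",cv2.resize(a["img"][y0:y1,x0:x1,::-1],None,fx=5,fy=5,interpolation=cv2.INTER_CUBIC))
E
```

```text
[-0.001 -0.     0.   ] [ 1.4 -0.   0.2] t 3.65 F [ 0.7 -0.1 -0.3]
[0.5297078  0.17741424 0.10215622]
```

Request:
play_rows(series=[[[0,0,0,3,0,0,0],[0,0,0,6,0,0,0],[0,0,0,6,0,0,0]]])

```text
t: 4.08
eef_pos: [0.5295, 0.1794, 0.102]
ee_rot: [0.002, 0.678, 0.735, -0.003]
contact_force: [3.6, -27.7, 1.5]
opening: 0.01
```

```bash
python3 - <<'E'
from h import *
a=snap("scene");x0,y0,x1,y1=350,200,470,325
cv2.imwrite("pics/s2.png",cv2.resize(a["img"][y0:y1,x0:x1,::-1],None,fx=4,fy=4,interpolation=cv2.INTER_CUBIC))
E
```

```text
(no output)
```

View pics/s2.png

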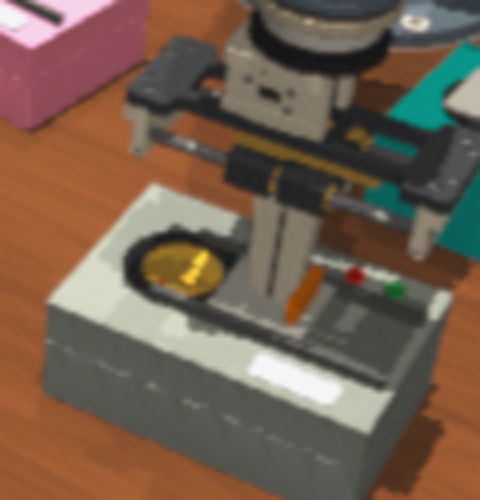

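The crop shows the shutter fully open against its stop (28 N) and the brass switch uncovered. I'll lift off and look at the slot.

Request:
play_rows(series=[[[0,0,0,-6,0,0,0],[0,0,0,-8,0,-40,0],[0,0,0,-30,0,-80,20],[0,0,0,-50,0,-110,50],[0,0,0,-50,0,-110,50],[0,0,0,-50,0,-110,50]]])

```text
t: 4.88
eef_pos: [0.533, 0.1335, 0.2113]
ee_rot: [-0.001, 0.678, 0.735, -0.0]
contact_force: [-0.7, -0.2, -0.1]
opening: 0.384
```

```bash
python3 - <<'E'
from h import *
f=snap("wrist");print(f["s"]["eef_pos"],f["s"]["t"])
u,v=proj(f,(.534,.124,.078)).astype(int);print(u,v)
for X in((.536,.069,.101),(.528,.2,.101)):print("tab at",proj(f,X))
np.save("w2.npy",f["img"]);import pickle;pickle.dump(f,open("w2.pkl","wb"))
cv2.imwrite("pics/w2.png",cv2.resize(f["img"][v-75:v+75,u-70:u+130,::-1],None,fx=4,fy=4,interpolation=cv2.INTER_CUBIC));print(u-70,v-75)
E
```

```text
[0.5329686  0.13354288 0.21130985] 4.875
308 231
tab at [229.44073609 236.60427476]
tab at [414.71550063 240.06108136]
238 156
```

View pics/w2.png

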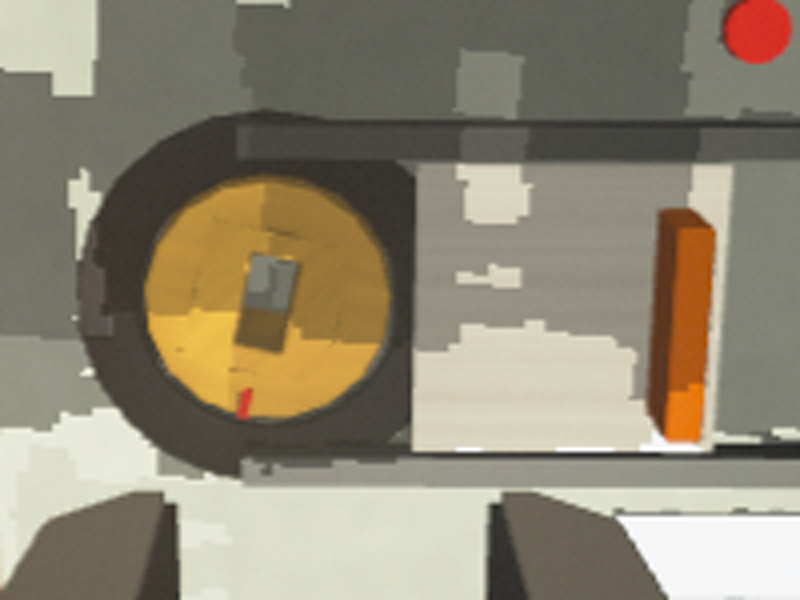

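The slot's centre is at crop (267,303), the red mark at (245,403), and the shutter is clear of the brass.

```bash
python3 - <<'E'
from h import *
import pickle;f=pickle.load(open("w2.pkl","rb"))
p=lambda x,y:(x/4+238-.4,y/4+156-.4)
S=np.array([plane(f,p(*c),.078)[:2] for c in((252,254),(299,262),(281,353),(235,344))])
print("slot",S.mean(0),"brass",plane(f,p(268,298),.078)[:2])
d=S[2]+S[3]-S[0]-S[1];e=S[1]+S[2]-S[0]-S[3];print(np.linalg.norm(d)/2,np.linalg.norm(e)/2,np.degrees(np.arctan2(d[1],d[0])),np.degrees(np.arctan2(e[1],e[0])))
m=plane(f,p(245,403),.078)[:2]-S.mean(0);print("mark",np.degrees(np.arctan2(m[1],m[0])))
t=(plane(f,p(696,226),.101)+plane(f,p(687,440),.101))/2;print("tab top front",t, plane(f,p(658,210),.101))
# rail direction
a,b=plane(f,p(240,141),.084),plane(f,p(800,141),.084);a2,b2=plane(f,p(243,458),.084),plane(f,p(800,455),.084)
for u,v in((a,b),(a2,b2)):print("rail",np.degrees(np.arctan2(*(v-u)[1::-1])))
go(.511,-.0955,.22,112.8)
E
```

```text
slot [0.53406212 0.12096453] brass [0.53293286 0.121137  ]
0.01826337983882006 0.009048735801457859 -6.642547929100378 83.87662020432236
mark -7.9688753402216825
tab top front [0.52773666 0.19691535 0.101     ] [0.50587754 0.18793869 0.101     ]
rail 94.60028523156363
rail 94.93470297569803
[-0.002 -0.    -0.317] [-226.7  -40.2   -8.9] t 4.925 F [ 0.1  0.4 -0.4]
```

The slot is at (0.5335, 0.121) with its x axis at −6.5°, so the switch starts at about 0.2 rad. The tab is 76 mm from the axis, so the shutter is fully open. Next is the yellow key.

Request:
play_rows(series=[[[0,0,-0.08,-55,-10,-2,50],[0,0,-0.16,-110,-20,-5,50],[0,0,-0.24,-165,-30,-8,50],[0,0,-0.317,-226,-40,-9,50],[0,0,-0.317,-226,-40,-9,50],[0,0,-0.317,-226,-40,-9,50],[0,0,-0.317,-226,-40,-9,50]]])

```text
t: 5.8
eef_pos: [0.5118, -0.0938, 0.2208]
ee_rot: [-0.0, 0.553, 0.833, -0.0]
contact_force: [0.4, 0.6, -1.0]
opening: 0.534
```

```bash
python3 - <<'E'
from h import *
import pickle
f=snap("wrist");print(f["s"]["eef_pos"],f["s"]["t"]);pickle.dump(f,open("w3.pkl","wb"))
u,v=proj(f,(.511,-.0955,.06)).astype(int);print(u,v)
u0,v0=u-100,v-75;print(u0,v0)
cv2.imwrite("pics/w3.png",cv2.resize(f["img"][v0:v0+150,u0:u0+200,::-1],None,fx=4,fy=4,interpolation=cv2.INTER_CUBIC))
E
```

```text
[ 0.51176536 -0.09382027  0.22084066] 5.8
319 221
219 146
```

View pics/w3.png

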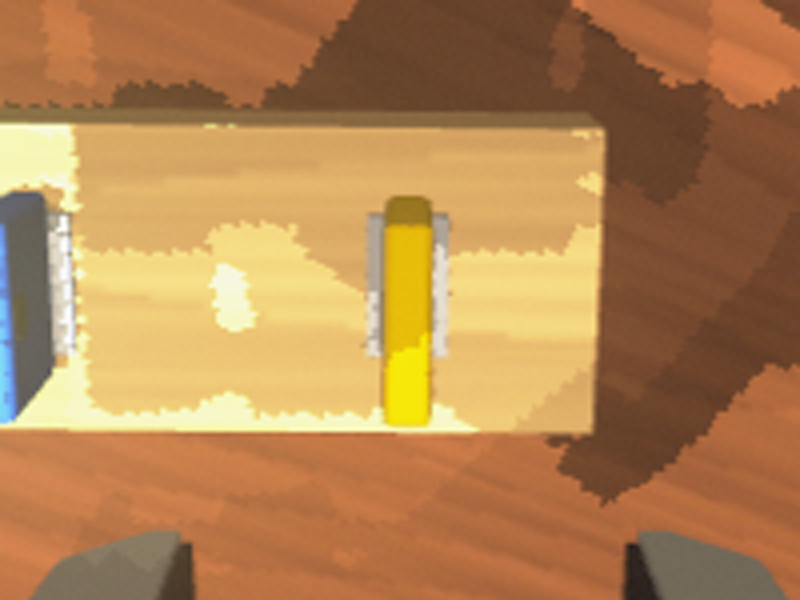

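The crop shows the yellow bow's top face centred at (408,325) and its collar at (410,284). The key is square to the tool.

```bash
python3 - <<'E'
from h import *
import pickle;f=pickle.load(open("w3.pkl","rb"))
p=lambda x,y:(x/4+219-.4,y/4+146-.4)
print("bow",plane(f,p(408,325),.076),"collar",plane(f,p(410,284.5),.038))
a,b=plane(f,p(408,222),.076),plane(f,p(408,427),.076);print(np.linalg.norm(b-a),np.degrees(np.arctan2(*(b-a)[1::-1])))
c=(plane(f,p(408,325),.076)+plane(f,p(410,284.5),.038))/2
go(c[0],c[1],.058,112.8)
E
```

```text
bow [ 0.51122537 -0.09434464  0.076     ] collar [ 0.51115796 -0.09391169  0.038     ]
0.041943151164138485 22.84594633731906
[-0.    -0.     0.001] [-1.00e-01 -6.00e-01  1.63e+02] t 5.85 F [-0.5 -0.2 -0. ]
```

Request:
play_rows(series=[[[0,0,0,0,-0.5,50,50],[0,0,0,0,-0.5,100,50],[0,0,0,0,-0.5,140,50],[0,0,0,0,-0.5,163,50],[0,0,0,0,-0.5,163,50],[0,0,0,0,-0.5,163,50]]], force=40)

```text
t: 6.6
eef_pos: [0.5119, -0.0951, 0.0593]
ee_rot: [0.001, 0.553, 0.833, 0.0]
contact_force: [-0.3, 0.2, 0.7]
opening: 0.536
```

Request:
play_rows(series=[[[0,0,0,0,0,0,0],[0,0,0,0,0,0,0],[0,0,0,0,0,0,0],[0,0,0,0,0,0,0],[0,0,0,0,0,0,0],[0,0,0,0,0,0,0],[0,0,0,0,0,0,0]]], force=40)

```text
t: 7.48
eef_pos: [0.5113, -0.0954, 0.0584]
ee_rot: [0.0, 0.554, 0.833, 0.0]
contact_force: [-1.1, 0.2, 2.5]
opening: 0.106
```

Gripped: the opening reads 9.9 mm. I'll lift and carry the key to the switch.

Request:
play_rows(series=[[[0,0,0,0,0,-15,0],[0,0,0,0,0,-40,0],[0,0,0,0,0,-80,0],[0,0,0,0,0,-120,0],[0,0,0,0,0,-120,0],[0,0,0,0,0,-120,0]]])

```text
t: 8.22
eef_pos: [0.5109, -0.0953, 0.1782]
ee_rot: [-0.0, 0.554, 0.833, -0.0]
contact_force: [-0.3, -1.0, -1.3]
opening: 0.103
```

```bash
python3 - <<'E'
from h import *
print(sense()["eef_pos"]); go(.5335,.121,.165,83.5)
f=snap("wrist");u0,v0=180,150
cv2.imwrite("pics/w4.png",cv2.resize(f["img"][150:450,120:520,::-1],None,fx=2,fy=2))
E
```

```text
[ 0.51091788 -0.09534422  0.17820984]
[-0.    -0.     0.511] [190.8 104.5  13.2] t 8.225 F [-0.3 -1.  -1.3]
```

View pics/w4.png

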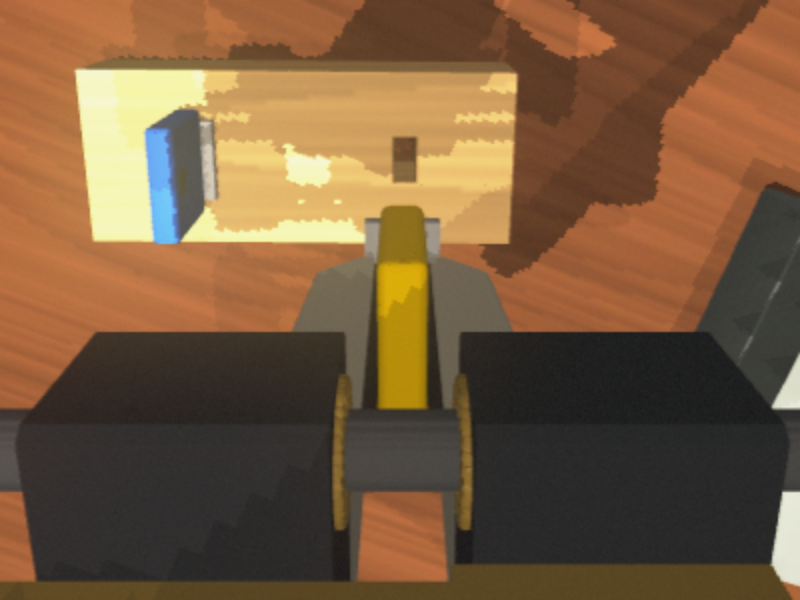

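The key is held upright, with its collar visible and its slot in the rack empty. The blue key is untouched. I'll move over the switch.

Request:
play_rows(series=[[[0,0,0.1,40,20,0,0],[0,0,0.2,80,45,0,0],[0,0,0.3,120,65,3,0],[0,0,0.4,160,85,8,0],[0,0,0.511,190,103.5,13,0],[0,0,0.511,190,103.5,13,0],[0,0,0.511,190,103.5,13,0],[0,0,0.511,190,103.5,13,0]]])

```text
t: 9.28
eef_pos: [0.5331, 0.1189, 0.1652]
ee_rot: [-0.0, 0.746, 0.666, -0.0]
contact_force: [-0.5, 0.5, -0.9]
opening: 0.106
```

```bash
python3 - <<'E'
from h import *
import pickle
print(sense()["eef_pos"]); go(.533,.120,.165,83.5); go(.533,.12,.103,83.5)
f=snap("wrist");pickle.dump(f,open("w5.pkl","wb"))
for X in((.5335,.121,.078),):print(proj(f,X))
cv2.imwrite("pics/w5.png",cv2.resize(f["img"][180:330,220:420,::-1],None,fx=4,fy=4,interpolation=cv2.INTER_CUBIC))
E
```

```text
[0.53311328 0.11887999 0.16516702]
[-0.     0.    -0.001] [ 1.1 -0.2  0.2] t 9.275 F [-0.5  0.5 -0.9]
[-0.     0.    -0.001] [ 1.1 -0.2 62.2] t 9.275 F [-0.5  0.5 -0.9]
[323.86036692 249.29865494]
```

View pics/w5.png

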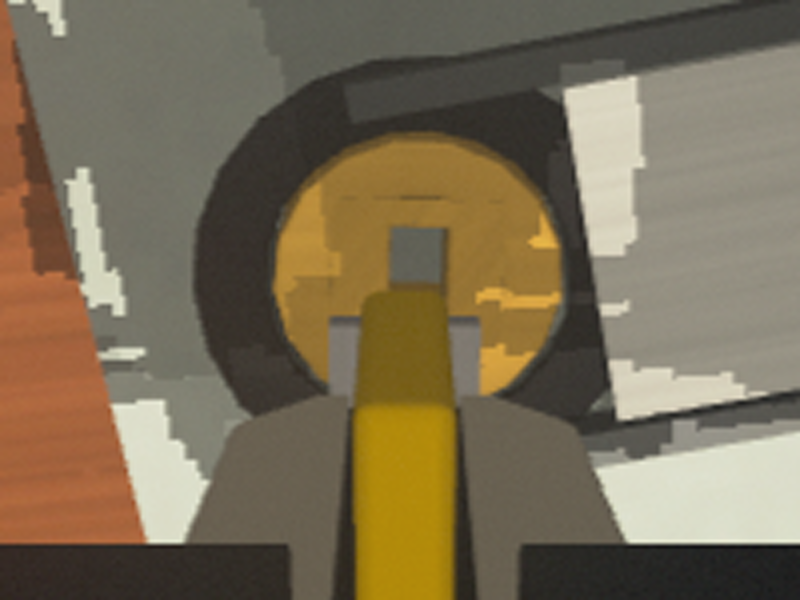

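The slot, at column 417, is square to the key, at column 405. That puts it about 1.8 mm towards +x of the tool. I'll correct and insert gradually.

Request:
play_rows(series=[[[0,0,0,1.7,0,10,0],[0,0,0,1.7,0,25,0],[0,0,0,1.7,0,36,0],[0,0,0,1.7,0,40,0],[0,0,0,1.7,0,43,0],[0,0,0,1.7,0,46,0],[0,0,0,1.7,0,46,0]]])

```text
t: 10.2
eef_pos: [0.5334, 0.1215, 0.1193]
ee_rot: [0.0, 0.746, 0.666, 0.0]
contact_force: [-0.7, -0.7, -0.8]
opening: 0.103
```

The tip is 11 mm into the slot with no side force. I'll continue home.

Request:
play_rows(series=[[[0,0,0,0,0,4,0],[0,0,0,0,0,8,0],[0,0,0,0,0,12,0],[0,0,0,0,0,15,0],[0,0,0,0,0,17,0],[0,0,0,0,0,18,0],[0,0,0,0,0,18,0],[0,0,0,0,0,18,0]]])

```text
t: 11.2
eef_pos: [0.5334, 0.1215, 0.1023]
ee_rot: [0.0, 0.746, 0.666, 0.0]
contact_force: [-5.8, -1.2, 11.7]
opening: 0.104
```

Home: TCP z is 0.1023, as predicted, and the collar is seated at 12 N. Now I'll turn clockwise.

Request:
play_rows(series=[[[0,0,0.14,0,0,0,0],[0,0,0.28,0,0,0,0],[0,0,0.42,0,0,0,0],[0,0,0.56,0,0,0,0],[0,0,0.7,0,0,0,0],[0,0,0.84,0,0,0,0],[0,0,0.98,0,0,0,0],[0,0,1.1,0,0,0,0]]])

```text
t: 12.2
eef_pos: [0.534, 0.1212, 0.1023]
ee_rot: [0.0, 0.984, 0.176, 0.001]
contact_force: [-2.1, -4.0, 9.4]
opening: 0.106
```

```bash
python3 - <<'E'
from h import *
s=sense();print(s["wrist_torque"],s["contact_force"],s["eef_pos"]);go(.5334,.1215,.1023,83.5)
E
```

```text
[-0.73093165  0.37062308  0.06148637] [-2.09462243 -4.04322403  9.38398933] [0.53401607 0.12118597 0.10230059]
[ 2.000e-03 -1.000e-03 -1.104e+00] [-0.5 -0.5 -0. ] t 12.2 F [-2.1 -4.   9.4]
```

Request:
play_rows(series=[[[0,0,0.1,0,0,0,0],[0,0,0.18,0,0,0,0],[0,0,0.25,0,0,0,0],[0,0,0.3,0,0,0,0],[0,0,0.34,0,0,0,0],[0,0,0.34,0,0,0,0]]])

```text
t: 12.95
eef_pos: [0.5336, 0.1213, 0.1023]
ee_rot: [0.0, 1.0, 0.009, 0.0]
contact_force: [-3.2, -2.9, 10.6]
opening: 0.107
```

```bash
python3 - <<'E'
from h import *
s=sense();print(s["wrist_torque"],s["contact_force"],s["eef_pos"]);go(.5334,.1215,.1023,83.5)
E
```

```text
[-0.63471048  0.82640975  0.28547779] [-3.15461259 -2.87112337 10.62354997] [0.53363965 0.12125736 0.10229072]
[ 1.00e-03 -0.00e+00 -1.44e+00] [-0.2 -0.2 -0. ] t 12.95 F [-3.2 -2.9 10.6]
```

Request:
play_rows(series=[[[0,0,0.03,0,0,0,0],[0,0,0.06,0,0,0,0],[0,0,0.06,0,0,0,0]]])

```text
t: 13.32
eef_pos: [0.5337, 0.1213, 0.1023]
ee_rot: [0.0, 1.0, -0.021, 0.0]
contact_force: [-3.7, -1.7, 10.4]
opening: 0.106
```

```bash
python3 - <<'E'
from h import *
s=sense();print(s["wrist_torque"],s["contact_force"],s["eef_pos"]);go(.5334,.1215,.1023,83.5)
E
```

```text
[-0.49716072  0.81762941  0.56055098] [-3.71467907 -1.65343554 10.37044033] [0.53366512 0.12132495 0.1022821 ]
[ 1.000e-03 -0.000e+00 -1.499e+00] [-0.3 -0.2 -0. ] t 13.325 F [-3.7 -1.7 10.4]
```

The torque climbs steadily, from 0.06 to 0.29 to 0.56 N m, so it is at the stop. I'll relax the twist within the slot's play, release and lift.

Request:
play_rows(series=[[[0,0,-0.05,0,0,-0.5,0],[0,0,-0.1,0,0,-1,0],[0,0,-0.1,0,0,-1,0],[0,0,-0.1,0,0,-1,30],[0,0,-0.1,0,0,-1,30],[0,0,-0.1,0,0,-1,30],[0,0,-0.1,0,0,-1,30],[0,0,-0.1,0,0,-1,30]]])

```text
t: 14.32
eef_pos: [0.5334, 0.1215, 0.1023]
ee_rot: [-0.0, 1.0, 0.028, 0.0]
contact_force: [-1.2, 0.4, -0.7]
opening: 0.322
```

Request:
play_rows(series=[[[0,0,0,0,0,-15,30],[0,0,0,0,0,-40,30],[0,0,0,0,0,-80,40],[0,0,0,0,0,-120,50],[0,0,0,0,0,-120,50],[0,0,0,0,0,-120,50]]])

```text
t: 15.08
eef_pos: [0.5331, 0.1214, 0.2222]
ee_rot: [0.0, 1.0, 0.028, -0.0]
contact_force: [0.2, -0.2, -1.0]
opening: 0.538
```

```bash
python3 - <<'E'
from h import *
import pickle
f=snap("wrist");pickle.dump(f,open("w6.pkl","wb"));print(f["s"]["eef_pos"],f["s"]["opening"],f["s"]["t"])
u,v=proj(f,(.534,.121,.078)).astype(int);print(u,v)
cv2.imwrite("pics/w6.png",cv2.resize(f["img"][v-90:v+60,u-100:u+100,::-1],None,fx=4,fy=4,interpolation=cv2.INTER_CUBIC));print(u-100,v-90)
E
```

```text
[0.53308159 0.121447   0.22223094] 0.5377751834724259 15.075
321 229
221 139
```

View pics/w6.png

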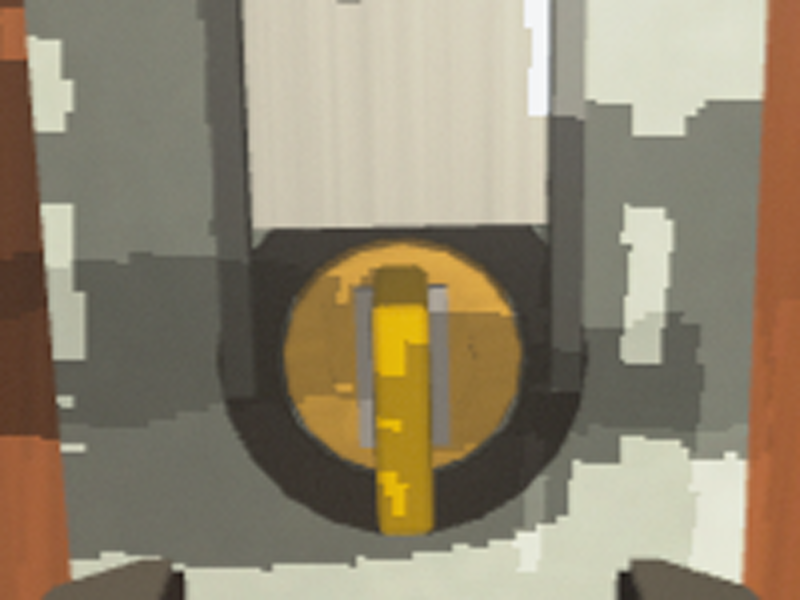

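The key stands in the switch with its collar on the face and the shutter open. I'll make one last numeric check and take one overview after moving clear.

Request:
play_rows(series=[[[0,0,0,0,0,-30,50],[0,0,0,0,-40,-60,50],[0,0,0,0,-80,-80,50],[0,0,0,0,-80,-80,50],[0,0,0,0,-80,-80,50]]])

```text
t: 15.75
eef_pos: [0.5284, 0.2008, 0.3009]
ee_rot: [0.0, 1.0, 0.029, -0.001]
contact_force: [0.2, 0.2, 0.7]
opening: 0.538
```

```bash
python3 - <<'E'
from h import *
import pickle
f=pickle.load(open("w6.pkl","rb"));p=lambda x,y:(x/4+221-.4,y/4+139-.4)
a,b=plane(f,p(400,306),.12),plane(f,p(406,532),.12);d=(b-a)[:2]
print("bow top len",np.linalg.norm(d),"key x dir",np.degrees(np.arctan2(d[1],d[0])),"mid",(a+b)/2)
print("collar mid",plane(f,p(403,366),.082))
e=plane(f,p(400,226),.083)[:2]-np.array([.5335,.121]);print("plate edge along y",e@np.array([-.08,.997]))
s=snap("scene");cv2.imwrite("pics/s7.png",cv2.resize(s["img"][150:360,200:480,::-1],None,fx=2.8,fy=2.8,interpolation=cv2.INTER_CUBIC))
E
```

```text
bow top len 0.0406126191427578 key x dir -85.23995946089333 mid [0.53419255 0.12120067 0.12      ]
collar mid [0.53423196 0.12126366 0.082     ]
plate edge along y 0.028020994279697353
```

View pics/s7.png

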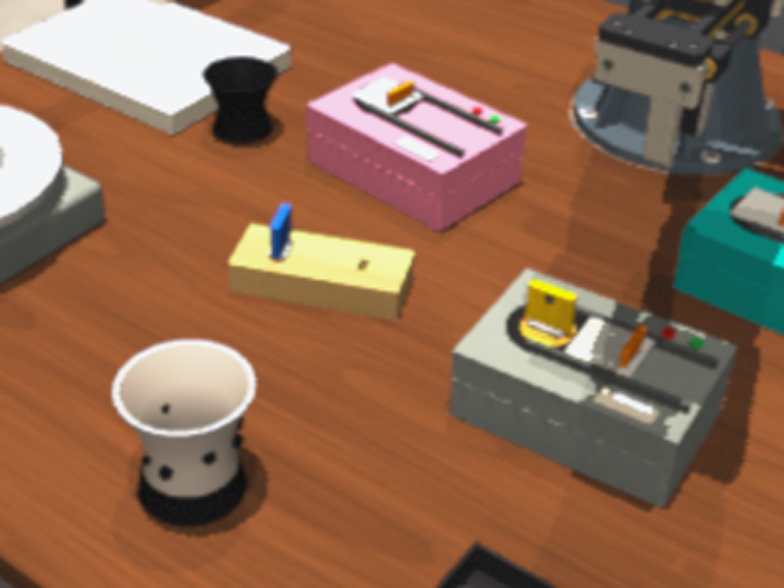

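```bash
python3 -c "
from bench import *
print(sign_off())"
```

```text
the job is handed in; nothing more can be done
None
```

The turntable switch is on. I pushed the shutter open to its stop, pressed the yellow key fully home and then turned it clockwise to its stop. I then let go and moved clear; the job was handed in at about 16 s.

What the last checks showed:
- **Shutter:** the tab sat 76 mm from the switch axis, as expected for fully open. The stop pushed back with 28 N. After the key was in, the plate's near edge measured 28 mm from the axis, against 26 mm expected, which is within the 2 mm calibration.
- **Key home:** the collar met the switch face at the predicted height with 12 N. In the final views the key stands upright.
- **Turn:** the twist rose steadily to 0.56 N m at the stop. The key rests at about 1.57 rad, which matches the 1.4 rad stop plus the slot's 0.15 rad play. I did not see the cylinder's angle directly because the bow hides the red mark.
- **Other things:** the blue key is still in the rack, and the pots look undisturbed.

No check failed. The one small disagreement was that the bow's top edge measured 40.6 mm rather than 42 mm in the last close view, most likely because I picked its ends by eye.

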